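Twist the cap off the square jar in its bracing stand

ROBOT

A 6-joint arm with a two-finger parallel gripper is mounted at the origin on the work surface. World frame = base frame: x ahead of the robot, y to its left, z up, the work surface at z = 0. Lengths are in mm, angles in rad, forces in N, time in s.
With the tool pointing down it reaches from about 275 to 1000 mm from the base axis. Payload 8.4 kg.
Tool frame: the origin (TCP) lies where the fingers leave the gripper's body, on its centre line; the fingertips stand 73 mm ahead of it and the grasp point (between the pads) lies 54 mm ahead of it (grip_point_offset is the distance from the TCP to the grasp point, in mm); z points along the fingers, y is the direction in which the jaws open and shut (so a half turn about z gives the same grasp; the last joint's range is limited). The gripper opens to 85 mm and grips with 20 to 120 N. Pads are 22 mm wide; open, the fingers measure 114 mm over their backs; the gripper's body (76 mm by 85 mm) begins 54 mm behind the grasp point. The pads swing forward as they close: fully open they stand 13 mm farther back than shut.
Start: joints at [1.34, 0.353, 1.633, -0, 1.155, -0.002], TCP at [141.754, 608.715, 303.881] pointing down, gripper open.
Joint ranges: [-2.63, 2.63], [-0.92, 2.1], [0.06, 2.66], [-1.3, 4.44], [0, 2.69], [-3.02, 3.02]. Speed limits (rad/s): [2.22, 2.22, 2.79, 3.14, 3.14, 3.14].

INTERFACE

Orientations are given as [roll, pitch, yaw] about the fixed x, y, z axes, in that order (R = Rz(yaw) Ry(pitch) Rx(roll)).
In Python, from rig import sense, grab_frame, sign_off, grip_point_offset gives the robot as it stands. The module is installed in compiled form; this text tells all that it offers.
- The arm moves only by the tool drive_tool, never from a script. Its argument "targets" is one flat list of numbers, 7 for each row, row after row: the shift along the tool's x, y, z in m, then the turn, a rotation vector about the tool's x, y, z in rad, then the opening, from 0 (shut) to 1 (fully open). In form: [tx, ty, tz, wx, wy, wz, grip, tx, ty, tz, wx, wy, wz, grip, ...]. A call has 1 to 12 rows; each row is the pose to reach, as a shift and turn from the pose commanded when the call began, along the tool's axes at that moment; what a row does not reach only later rows make up. A row lasts 1/12 s, in which the tool goes at most 41.7 mm and 7.16 degrees, less where a joint would pass 70% of its speed; a pose out of reach is approached as far as the arm can. A call with a gripper value outside its range is refused whole. The fingers move at their own pace and stop on an object; "force" is the grip in N (left out, the last holds). Time passes only in rows, so rows that repeat a pose let the fingers close. It gives the time, the measured TCP pose, the force and the opening at its end, in the units of the state.
- sense(): the state, without advancing time (a new reading comes with each control period).
- grab_frame(name): name is "scene" or "top" or "wrist"; returns a dict with "color" (400x640x3 uint8, blue, green, red), "vertical_fov" (degrees; the focal length in pixels is half the picture's height over the tangent of half this angle, whatever the lens; pixels are square), "cx", "cy" (the principal point, pixels), "k1" (the pictures are not rectified: a ray, as slopes to the right and down, at radius r is drawn at 1 + k1 r^2 times it, then the intrinsics apply), "world_from_camera" (4x4, takes a point from camera to world coordinates). Camera axes: x right, y down, z forward; pixel columns grow to the right and rows downward; lengths in mm; the calibration is good to about 2 mm. A picture is of the moment at which its call begins. There is no depth.
- sign_off(): hands the job in, once; it reports no verdict.
The state is a dict: "clock": time; "qpos": joint angles; "qvel": joint speeds; "joint_efforts": joint torques, N m; "eef_pos": TCP position; "tcp_rot": TCP orientation; "contact_force": force on the tool from outside, world axes, zero at the start; "wrist_torque": the same for the moment, N m; "opening": opening from 0.0 (shut) to 1.0 (fully open).
Only numpy, scipy, OpenCV 4.12 (cv2) and the standard library are available. Lean on these libraries where they do the work, as an engineer would, in place of code of your own. Each camera call takes 0.05 s, during which the arm holds its last target. There are 200 camera calls.

TASK

Set the capped square jar upright into the square pocket on top of the raised steel stand, which keeps it from turning, then twist its tight black cap anticlockwise until its lugs come free of the neck, without pulling the jar out of the pocket. Lift the cap off and finish holding it still and level in the gripper, straight above the jar's mouth with a gap of about 2 cm (clear of the jar, not more than about 4 cm), with the jar left seated in the stand. Leave the other things on the counter where they are.

Things in the scene. Friction and masses are not known exactly. Their poses are not given: they have to be found in the camera images.
- jar: White square jar, 64 x 64 mm, shoulder sloping from 58 to 67 mm high, then a round neck 36 mm across; 102 mm high with its cap; about 0.3 kg. Origin: centre of its underside; z up, x and y square to its sides. It starts capped, upright on the counter; carry it by its cap or its sides. Loose on the counter it would spin with the cap.
- cap: Round black ribbed cap of the square jar, 56 mm across, 28 mm high, 0.06 kg. Origin: centre of its lower rim, z up. On the jar its origin is 74 mm above the jar's underside, 7 to 10 mm clear of the shoulder. Three lugs inside it sit under ledges on the neck. The tight twist takes up to about 0.5 N m; it does not rise while turning (up to 2 mm once free), then lifts straight off.
- jar_mouth (a point): Centre of the top of the jar's neck, 85 mm above its underside. A spring seal here pushes the cap up with about 8 N. Cap's x axis against the jar's: -0.14 to +0.03 rad at the start (anticlockwise from above is plus); lugs free above about 0.55 rad; a stop at about 1.4. So one twist of about 1.1 rad (63 degrees) anticlockwise frees it.
- stand: Steel stand fixed to the counter: a 120 mm square foot plate, a narrow column, and an open square pocket on top, floor 50 mm above the counter. Origin: centre of its underside; z up, x and y square to the pocket's sides.
- pocket (a point): Centre of the pocket's floor. The pocket is 68 mm square inside (2 mm play each side of the jar; the jar can turn in it by up to 0.07 rad either way). Its walls are 10 mm high; above them a flared rim opens to about 75 mm square, 17 mm above the floor. The jar fits in any of four quarter turns.
- round_jar: Bystander, leave alone: small round glass jar with a steel lid, 54 mm across, 75 mm high; origin at the centre of its underside.
- tub: Bystander, leave alone: white plastic tub, 76 mm across, 60 mm high; origin at the centre of its underside.
- bowl: Bystander, leave alone: steel bowl, 140 mm across, 60 mm high; origin at the centre of its underside.
- bottle: Bystander, leave alone: white squeeze bottle, 64 mm across, 190 mm high; origin at the centre of its underside.
- mug: Bystander, leave alone: white mug, 76 mm across, 85 mm high; origin at the centre of its underside.
- can: Bystander, leave alone: food can, 70 mm across, 100 mm high; origin at the centre of its underside.
There are look-alikes about, which are no part of the job. There is more than one size of the cap; the job needs the middle-sized.

How it is judged (in metres and radians):
On the way, in this order (a step that is already met when the one before it is completed fails the run):
1. the jar stands in the stand's pocket with its cap still tight (z of jar in the frame of stand between 0.045 and 0.055 m and horizontal distance between jar and stand below 0.006 m and angle between jar's own z axis and vertical below 0.06 rad and angle between the x axis of cap and the x axis of jar, either way round below 0.35 rad and z of cap in the frame of jar below 0.079 m and horizontal distance between cap and jar below 0.006 m), for 0.2 s.
2. the cap is turned until its lugs are free while it is still down on the neck and the jar is seated (z of jar in the frame of stand between 0.045 and 0.055 m and horizontal distance between jar and stand below 0.006 m and angle between jar's own z axis and vertical below 0.06 rad and angle between the x axis of cap and the x axis of jar, either way round above 0.5 rad and z of cap in the frame of jar below 0.084 m and horizontal distance between cap and jar below 0.008 m), for 0.05 s.
At the end, for the whole second after the job is handed in: Jar upright in the pocket (within 6 mm of centre, tilt under 0.06 rad), carried by the stand, untouched by the robot; the gripper holds the cap still, tilted under 0.2 rad, within 20 mm of the jar axis, off the jar, its lower rim 3 to 45 mm above the neck (origin 88 to 130 mm above the jar's) (z of jar in the frame of stand between 0.045 and 0.055 m and horizontal distance between jar and stand below 0.006 m and angle between jar's own z axis and vertical below 0.06 rad and contact force between jar and stand above 1 N and contact force between each of the arm, the fingers, cap and jar below 0.1 N and contact force between the fingers and cap above 2 N and z of cap in the frame of jar between 0.088 and 0.13 m and horizontal distance between cap and jar below 0.02 m and angle between cap's own z axis and vertical below 0.2 rad and linear speed of cap below 0.02 m/s); the arm keeps its last pose, push and grip.
It fails at once if the jar is tipped over (angle between jar's own z axis and vertical above 0.5 rad).
It fails at once if another thing on the counter is moved more than 3 cm (distance of any of round_jar, tub, bowl, bottle, mug, can from where it was at the start of the episode above 0.03 m).
It also fails if it takes over 51 s, if anything falls off the work surface, if the arm or the gripper's body presses on something with over 40 N, if the wrist force passes 120 N, or if a joint passes its speed limit or range.

## Working session

There is one attempt and no reset: what is moved stays moved. The work goes in short steps, Python scripts to look and compute and a tool call to move; the robot and the scene stay as the last step left them, time stands still between calls to the robot, and variables do not carry over. Pictures are saved under pics/ and viewed, about 8 in all and at most 12, crops included, and the job is handed in when it is done.

Besides the shell and the picture viewer there is one more tool, called after "Emit:" as name(argument=value, ...), one argument or row to a line, values as JSON. drive_tool: Moves the arm, as the interface text tells. Its arguments: {"type":"object","properties":{"targets":{"type":"array"},"force":{"type":"number"}},"required":["targets"]}

```bash
mkdir -p pics
cat > h.py <<'E'
import numpy as np,cv2
from rig import sense,grab_frame,sign_off,grip_point_offset
def ray(f,u,v):
    F=200/np.tan(np.radians(f["vertical_fov"])/2) if f["color"].shape[0]==400 else None
    d=np.array([(u-f["cx"])/F,(v-f["cy"])/F]); s=d.copy()
    for _ in range(30): s=d/(1+f["k1"]*(s@s))
    T=np.array(f["world_from_camera"]); return T[:3,3],T[:3,:3]@np.r_[s,1]
def onz(f,u,v,z):
    o,d=ray(f,u,v); return o+d*(z-o[2])/d[2]
def proj(f,p):
    T=np.array(f["world_from_camera"]);c=T[:3,:3].T@(np.array(p)-T[:3,3]);s=c[:2]/c[2]
    F=200/np.tan(np.radians(f["vertical_fov"])/2)
    return s*(1+f["k1"]*(s@s))*F+[f["cx"],f["cy"]]
E
python3 - <<'E'
from h import *
import pickle
for n in("scene","top"):
    f=grab_frame(n);cv2.imwrite(f"pics/{n}0.png",f["color"]);pickle.dump(f,open(n+".pkl","wb"))
    print(n,f["vertical_fov"],f["cx"],f["cy"],f["k1"],np.round(f["world_from_camera"],3).tolist())
print(sense(),grip_point_offset)
E
```

```text
scene 56.79010406570057 313.3438433213815 203.25301777047903 -0.04677665553818201 [[0.121, 0.848, -0.515, 993.947], [0.993, -0.099, 0.07, -67.544], [0.009, -0.52, -0.854, 769.782], [0.0, 0.0, 0.0, 1.0]]
top 53.2187755345977 321.28746237503634 196.93957187447825 -0.016209357397417582 [[-0.005, -0.983, 0.183, 417.761], [-1.0, 0.008, 0.019, -12.032], [-0.021, -0.183, -0.983, 882.253], [0.0, 0.0, 0.0, 1.0]]
{'clock': 0.1, 'qpos': array([ 1.33959893e+00,  3.53596859e-01,  1.63409569e+00, -2.56236217e-05,
        1.15519967e+00, -2.40557698e-03]), 'qvel': array([ 0.00179753, -0.00026089, -0.00375574, -0.00040856, -0.00098268,
        0.00029407]), 'joint_efforts': array([-4.34863096e-04, -6.06354189e+01, -3.42821288e+01, -2.74540889e-05,
        3.99601864e-03, -5.45411609e-06]), 'eef_pos': array([141.67870358, 608.36487068, 303.21009747]), 'tcp_rot': array([-3.14029304e+00,  2.03026933e-05,  2.91281121e+00]), 'contact_force': array([-0.05664963, -0.27309902,  0.22601211]), 'wrist_torque': array([-0.01050924,  0.03470629,  0.02712422]), 'opening': 0.9986995195040763} 53.900000000000006
```

View pics/scene0.png

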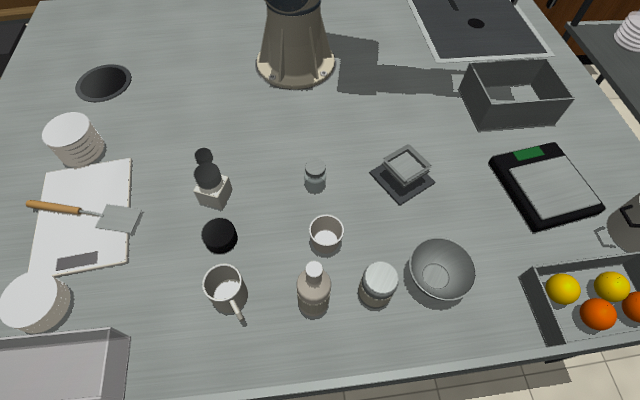

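View pics/top0.png

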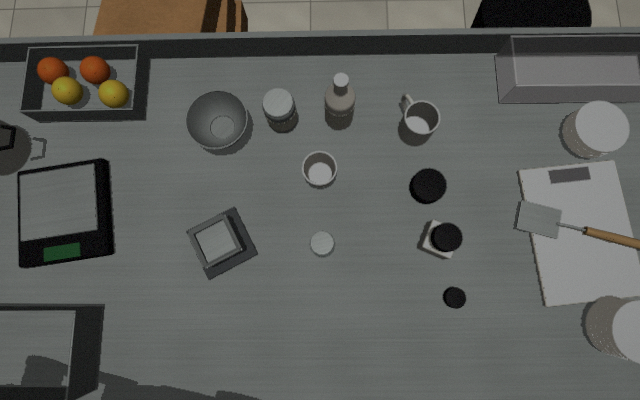

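The scene view shows the jar with its black cap at about (208,180) and the stand at (405,170). In the top view the cap is at (446,237) and the pocket at (218,243). The small loose cap at (455,297) and the large one at (428,186) are look-alikes.

Run:
```python
from h import *
import pickle
t=pickle.load(open("top.pkl","rb"));im=t["color"]
a=cv2.resize(im[195:285,180:265],None,fx=4.5,fy=4.5,interpolation=cv2.INTER_CUBIC)
b=cv2.resize(im[195:285,400:485],None,fx=4.5,fy=4.5,interpolation=cv2.INTER_CUBIC)
cv2.imwrite("pics/crop1.png",np.hstack([a,b]))
g=im.max(2); m=(g<45).astype(np.uint8)
for c in cv2.findContours(m,0,2)[0]:
    if cv2.contourArea(c)>200:
        (x,y),r=cv2.minEnclosingCircle(c)
        if 380<x<500 and y>150: print("black",x,y,r,np.round(onz(t,x,y,102),1),np.round(onz(t,x,y,28),1))
print("pocket",onz(t,218,243,67))
```

```text
black 453.84210205078125 297.3157958984375 11.47632122039795 [ 367.6 -246.6  102. ] [ 362.9 -268.9   28. ]
black 445.6639404296875 237.51638793945312 15.734129905700684 [ 480.7 -237.9  102. ] [ 486.7 -259.3   28. ]
black 427.4230651855469 186.1923065185547 18.635906219482422 [ 582.9 -208.   102. ] [ 598.6 -226.6   28. ]
pocket [475.36444154 215.9768329   67.        ]
```

View pics/crop1.png

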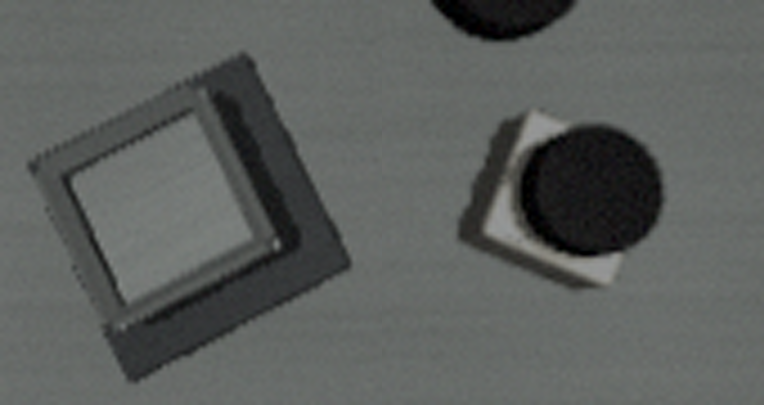

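The crop shows the foot-plate corners at (250,55), (350,265), (130,380) and (30,165), and the jar's shoulder corners at (535,112), (483,235) and (607,285).

Run:
```python
from h import *
import pickle
t=pickle.load(open("top.pkl","rb"))
P=[onz(t,180+x/4.5,195+y/4.5,6)[:2] for x,y in[(250,55),(350,265),(130,380),(30,165)]]
J=[onz(t,400+(x-382)/4.5,195+y/4.5,58)[:2] for x,y in[(535,112),(483,235),(607,285)]]
I=[onz(t,180+x/4.5,195+y/4.5,67)[:2] for x,y in[(205,90),(278,245),(115,328),(40,168)]]
for n,Q in(("foot",P),("jar",J),("rim",I)):
    Q=np.array(Q);d=np.diff(Q,axis=0)
    print(n,np.round(Q.mean(0),1) if len(Q)==4 else (Q[0]+Q[2])/2,np.linalg.norm(d,axis=1).round(1),np.degrees(np.arctan2(d[:,1],d[:,0])).round(1))
```

```text
foot [480.2 223.8] [116.1 118.4 117.4] [-153.2  117.4   27.6]
jar [ 481.40900029 -242.85651434] [62.1 59.3] [ 154.6 -112.7]
rim [479.5 221.5] [79.7 81.5 81.8] [-153.1  116.8   27.8]
```

Jar at about (481,-241) with yaw about 66°, stand at about (480,222) with yaw about 27.3° (both mod 90). I'm moving above the jar.

Emit:
drive_tool(
  targets=[-0.256,-0.376,0,0,0,0.9,1,-0.256,-0.376,0,0,0,0.9,1,-0.256,-0.376,0,0,0,0.9,1,-0.256,-0.376,0,0,0,0.9,1,-0.256,-0.376,0,0,0,0.9,1,-0.256,-0.376,0,0,0,0.9,1,-0.256,-0.376,0,0,0,0.9,1,-0.256,-0.376,0,0,0,0.9,1,-0.256,-0.376,0,0,0,0.9,1,-0.256,-0.376,0,0,0,0.9,1,-0.256,-0.376,0,0,0,0.9,1,-0.256,-0.376,0,0,0,0.9,1],
)

```text
clock: 1.1
eef_pos: [307.0, 179.2, 303.7]
tcp_rot: [-3.141, 0.002, 2.008]
contact_force: [0.6, 1.4, -0.3]
opening: 1.001
```

Emit:
drive_tool(
  targets=[-0.449,-0.032,0,0,0,0.9,1,-0.449,-0.032,0,0,0,0.9,1,-0.449,-0.032,0,0,0,0.9,1,-0.449,-0.032,0,0,0,0.9,1,-0.449,-0.032,0,0,0,0.9,1,-0.449,-0.032,0,0,0,0.9,1,-0.449,-0.032,0,0,0,0.9,1,-0.449,-0.032,0,0,0,0.9,1,-0.449,-0.032,0,0,0,0.9,1,-0.449,-0.032,0,0,0,0.9,1,-0.449,-0.032,0,0,0,0.9,1,-0.449,-0.032,0,0,0,0.9,1],
)

```text
clock: 2.1
eef_pos: [471.1, -239.9, 303.7]
tcp_rot: [3.139, 0.001, 1.11]
contact_force: [-0.1, 0.9, 0.3]
opening: 0.997
```

Run:
```python
from h import *
import pickle
f=grab_frame("wrist");cv2.imwrite("pics/w1.png",f["color"]);pickle.dump(f,open("w1.pkl","wb"))
s=sense();print(s["eef_pos"],s["tcp_rot"],s["qpos"]); print(np.round(f["world_from_camera"],2).tolist(),f["vertical_fov"])
```

```text
[ 469.80298346 -237.45753748  303.32527626] [3.14159075e+00 1.98410414e-04 1.10983869e+00] [-4.70738407e-01  2.00346421e-01  1.84357474e+00 -2.22864708e-04
  1.09766766e+00 -9.67921363e-03]
[[0.9, -0.43, -0.12, 500.3], [-0.44, -0.86, -0.24, -178.51], [0.0, 0.27, -0.96, 373.92], [0.0, 0.0, 0.0, 1.0]] 69.41544034862596
```

View pics/w1.png

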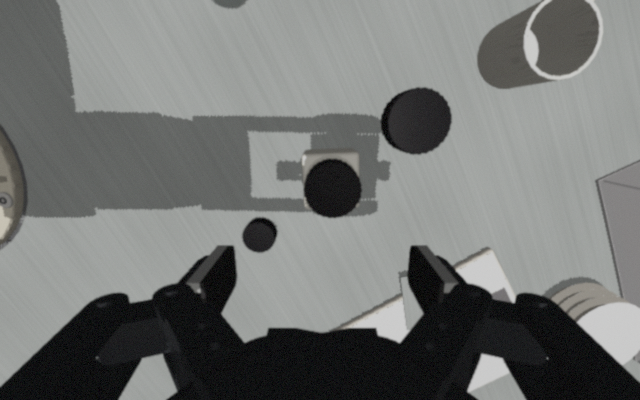

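The wrist view has the cap at (333,188). The jar's white shoulder edge runs from about (304,153) to (358,153), nearly square to the tool. I'm measuring the cap and that edge.

Run:
```python
from h import *
import pickle
f=pickle.load(open("w1.pkl","rb"));im=f["color"]
m=(im.max(2)<50).astype(np.uint8);n,l,st,c=cv2.connectedComponentsWithStats(m)
k=l[188,333];ys,xs=np.where(l==k);print(st[k])
# top-face: silhouette includes far side; compare rims: bottom-most (near) edge is... fit via silhouette vs model circle points
cnt=cv2.findContours((l==k).astype(np.uint8),0,1)[0][0]
e=cv2.minEnclosingCircle(cnt);print(e)
print("z102",onz(f,*e[0],102),"z88",onz(f,*e[0],88))
w=(im.min(2)>165).astype(np.uint8);pts=[]
for x in range(308,355,2):
    col=im[140:165,x].astype(int).sum(1);d=np.diff(col);pts.append([x,140+d.argmax()+1])
pts=np.array(pts,np.float32);print(pts[:,1])
vx,vy,x0,y0=cv2.fitLine(pts,cv2.DIST_HUBER,0,.01,.01).ravel()
a=onz(f,x0-20*vx,y0-20*vy,58);b=onz(f,x0+20*vx,y0+20*vy,58);d=b-a;print("edge yaw",np.degrees(np.arctan2(d[1],d[0])),a,b)
```

```text
[ 305  159   56   58 2522]
((332.45098876953125, 187.82334899902344), 29.0293025970459)
z102 [ 482.71450576 -238.80380358  102.        ] z88 [ 481.80919611 -241.90804117   88.        ]
[154. 154. 154. 155. 154. 154. 154. 154. 153. 154. 153. 153. 153. 153.
 153. 153. 153. 153. 153. 153. 153. 153. 152. 153.]
edge yaw -24.54487683792726 [ 471.62278922 -202.57712714   58.        ] [ 511.16116843 -220.6332181    58.        ]
```

Emit:
drive_tool(
  targets=[0.001,0.0135,0.04,0,0,0,1,0.001,0.0135,0.08,0,0,0,1,0.001,0.0135,0.08,0,0,0,1,0.001,0.0135,0.08,0,0,0,1,0.001,0.0135,0.08,0,0,0,1],
)

```text
clock: 2.57
eef_pos: [481.8, -239.6, 225.3]
tcp_rot: [3.141, -0.0, 1.113]
contact_force: [-0.2, 0.5, 0.6]
opening: 1.001
```

Run:
```python
from h import *
f=grab_frame("wrist");im=f["color"];cv2.imwrite("pics/w2.png",im)
s=sense();print(s["eef_pos"],s["tcp_rot"],s["qpos"])
print("cap px pred",proj(f,[481.5,-240.5,102]))
x,y=proj(f,[481.5,-240.5,95]).astype(int)
m=(im.max(2)<50).astype(np.uint8);n,l,st,c=cv2.connectedComponentsWithStats(m);k=l[y,x];print(st[k])
cnt=cv2.findContours((l==k).astype(np.uint8),0,1)[0][0][:,0]
# silhouette extents: left/right give lateral; farthest(top) row = top rim or bottom rim, compare with predicted circles
for cx,cy in[(481.5,-240.5)]:
    for z in(74,102):
        q=np.array([proj(f,[cx+28*np.cos(a),cy+28*np.sin(a),z]) for a in np.linspace(0,6.28,80)]);print(z,q.min(0),q.max(0))
```

```text
[ 482.24117731 -239.97114049  226.00096735] [ 3.13936140e+00 -4.28532382e-05  1.11346335e+00] [-4.64553263e-01  3.10288822e-01  1.89156700e+00  7.31463723e-05
  9.37505941e-01 -7.26345938e-03]
cap px pred [323.17899465 222.32178987]
[ 285  179   78   79 4718]
74 [288.15050944 176.20483717] [357.8632412 242.8546877]
102 [283.72912842 183.64489244] [362.63271162 258.22355762]
```

View pics/w2.png

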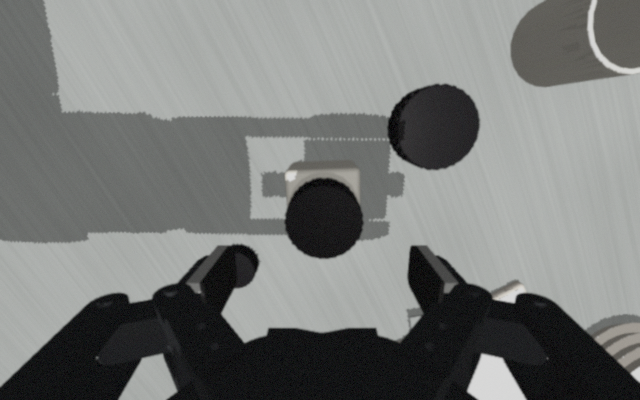

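The cap silhouette spans columns 285–362 and rows 179–258, within about 1 mm of the prediction. Descending and gripping.

Emit:
drive_tool(
  targets=[0,0,0.04,0,0,0,1,0,0,0.07,0,0,0,1,0,0,0.084,0,0,0,1,0,0,0.084,0,0,0,1,0,0,0.084,0,0,0,0.3,0,0,0.084,0,0,0,0.3,0,0,0.084,0,0,0,0.3,0,0,0.084,0,0,0,0.3,0,0,0.084,0,0,0,0.3,0,0,0.084,0,0,0,0.3,0,0,0.084,0,0,0,0.3,0,0,0.084,0,0,0,0.3],
  force=80,
)

```text
clock: 3.62
eef_pos: [482.6, -240.6, 142.1]
tcp_rot: [3.138, -0.0, 1.113]
contact_force: [-1.7, 1.8, 7.8]
opening: 0.633
```

Emit:
drive_tool(
  targets=[0,0,-0.02,0,0,0,0.3,0,0,-0.05,0,0,0,0.3,0,0,-0.08,0,0,0,0.3,0,0,-0.11,0,0,0,0.3,0,0,-0.13,0,0,0,0.3,0,0,-0.13,0,0,0,0.3,0,0,-0.13,0,0,0,0.3],
)

```text
clock: 4.2
eef_pos: [481.8, -240.3, 271.3]
tcp_rot: [3.138, 0.0, 1.113]
contact_force: [-0.1, 0.2, -5.2]
opening: 0.632
```

Emit:
drive_tool(
  targets=[0.02,-0.01,0,0,0,-0.04,0.3,0.051,-0.026,0,0,0,-0.11,0.3,0.086,-0.043,0,0,0,-0.19,0.3,0.121,-0.06,0,0,0,-0.265,0.3,0.156,-0.078,0,0,0,-0.34,0.3,0.191,-0.095,0,0,0,-0.418,0.3,0.226,-0.113,0,0,0,-0.495,0.3,0.261,-0.13,0,0,0,-0.571,0.3,0.296,-0.148,0,0,0,-0.648,0.3,0.331,-0.165,0,0,0,-0.725,0.3,0.36,-0.18,0,0,0,-0.79,0.3,0.38,-0.19,0,0,0,-0.84,0.3],
)

```text
clock: 5.2
eef_pos: [477.8, 187.3, 268.0]
tcp_rot: [-3.139, -0.001, 1.958]
contact_force: [0.6, -1.0, -2.8]
opening: 0.629
```

Emit:
drive_tool(
  targets=[0.018,0.007,0.01,0,0,-0.03,0.3,0.034,0.014,0.025,0,0,-0.064,0.3,0.034,0.014,0.025,0,0,-0.064,0.3,0.034,0.014,0.025,0,0,-0.064,0.3,0.034,0.014,0.025,0,0,-0.064,0.3],
)

```text
clock: 5.62
eef_pos: [478.7, 220.9, 243.8]
tcp_rot: [-3.139, 0.0, 2.017]
contact_force: [0.9, 0.4, -3.4]
opening: 0.631
```

Run:
```python
from h import *
import pickle
s=sense();print(s["eef_pos"],s["tcp_rot"],s["contact_force"])
F={n:grab_frame(n) for n in("wrist","scene","top")};pickle.dump(F,open("p1.pkl","wb"))
def crop(f,c,h,k):
    u,v=proj(f,c).astype(int);a=max(v-h,0);b=max(u-h,0);print(b,a,k);return cv2.resize(f["color"][a:a+2*h,b:b+2*h],(400,400),interpolation=cv2.INTER_CUBIC)
w=cv2.resize(F["wrist"]["color"][0:300,170:470],(400,400))
cv2.imwrite("pics/p1.png",np.hstack([w,crop(F["scene"],[480,222,90],50,4)]))
```

```text
[478.69651867 220.86399702 243.76333549] [-3.13906880e+00  2.21083873e-04  2.01659353e+00] [ 0.90892489  0.35557425 -3.3772392 ]
356 105 4
```

View pics/p1.png

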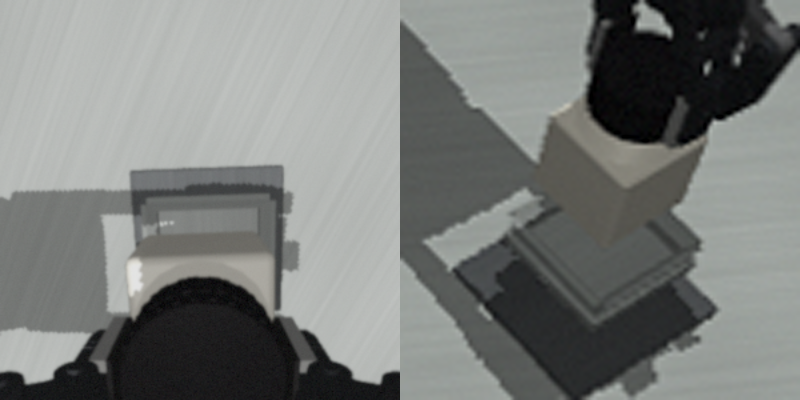

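Left, the wrist view: the jar hangs squarely over the pocket, with the far rim edge visible behind it. Right, the scene view: the jar is above the pocket. I'm zooming in for line measurements.

Run:
```python
from h import *
import pickle
F=pickle.load(open("p1.pkl","rb"));f=F["wrist"];im=f["color"]
a=cv2.resize(im[115:265,255:395],(700,750),interpolation=cv2.INTER_CUBIC)[:600]
cv2.imwrite("pics/p1z.png",cv2.convertScaleAbs(a,alpha=1.3))
```

```text
(no output)
```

View pics/p1z.png

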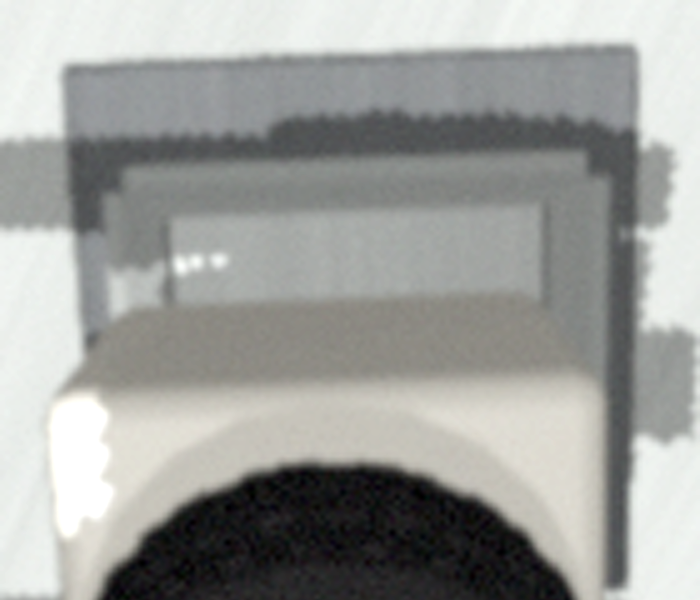

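The zoom shows three edges: pocket floor far edge from (172,216) to (545,203), jar bottom far edge from (130,307) to (525,296), and foot far edge from (65,66) to (637,47).

Run:
```python
from h import *
import pickle
f=pickle.load(open("p1.pkl","rb"))["wrist"]
def L(n,p,q,z,half):
    a,b=[onz(f,255+x/5-.4,115+y/5-.4,z)[:2] for x,y in(p,q)];d=b-a;w=np.linalg.norm(d);t=d/w
    c=(a+b)/2+half*np.array([t[1],-t[0]])
    print(n,"w",w.round(1),"yaw",np.degrees(np.arctan2(*d[::-1])).round(2),"centre",c.round(1))
L("floor",(172,216),(545,203),50,34)
L("foot",(65,66),(637,47),6,60)
L("jarbot",(130,307),(525,296),101.7,32)
L("shoulder",(62,394),(597,375),159,31)
L("rimtop",(125,170),(590,152),67,39)
```

```text
floor w 68.0 yaw 27.6 centre [481.7 226.5]
foot w 118.5 yaw 27.44 centre [481.1 226.8]
jarbot w 58.9 yaw 27.22 centre [479.2 219. ]
shoulder w 59.1 yaw 27.71 centre [479.1 221.2]
rimtop w 78.6 yaw 27.8 centre [479.3 231. ]
```

Run:
```python
from h import *
import pickle
f=pickle.load(open("scene.pkl","rb"));im=f["color"]
a=cv2.resize(im[135:211,362:442],(640,608),interpolation=cv2.INTER_CUBIC)[:600]
g=pickle.load(open("p1.pkl","rb"))["top"]["color"][190:290,170:270]
cv2.imwrite("pics/s2.png",cv2.convertScaleAbs(a,alpha=1.3))
```

```text
(no output)
```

View pics/s2.png

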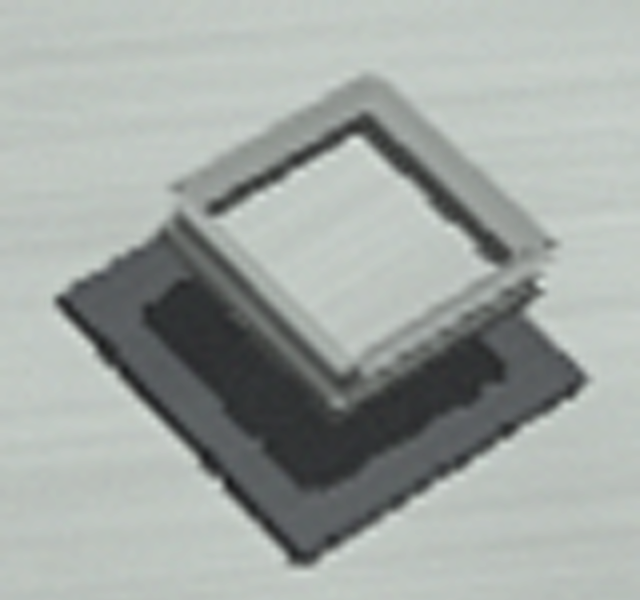

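Run:
```python
from h import *
import pickle
f=pickle.load(open("scene.pkl","rb"))
g=lambda x,y,z:onz(f,362+x/8-.45,135+y/8-.45,z)[:2]
R=np.array([g(*p,67) for p in[(372,75),(555,243),(345,378),(173,188)]]);print("rim",R.mean(0),np.linalg.norm(np.diff(R,axis=0),axis=1),(R[1]+R[3])/2,(R[0]+R[2])/2)
for z in(4,8):
    a,b=g(58,298,z),g(585,378,z);print("foot",(a+b)/2,np.linalg.norm(a-b))
# calibration check of scene on capped jar start
im=f["color"];m=(im.max(2)<45).astype(np.uint8);n,l,st,c=cv2.connectedComponentsWithStats(m)
k=l[180,207];print("jarcap blob",st[k])
for z in(74,102):
    q=np.array([proj(f,[481.5+28*np.cos(a),-240.5+28*np.sin(a),z]) for a in np.linspace(0,6.28,80)]);print(z,q.min(0),q.max(0))
```

```text
rim [480.08512793 227.14780939] [79.72000033 85.73148833 81.66499269] [479.06369349 228.08984444] [481.10656236 226.20577433]
foot [479.32500365 228.32846138] 168.05498537910663
foot [482.01308614 226.78299547] 167.1771641959518
jarcap blob [     0      0    640    400 250064]
74 [196.7109669  169.15771302] [221.22913465 189.14750932]
102 [193.4640698  161.78740098] [218.69502434 182.09216836]
```

Scene and wrist agree on a pocket centre of about (481,226.5). Shifting the jar 3.6 and 4.1 mm along tool x and y, then lowering it into the flare.

Emit:
drive_tool(
  targets=[0.0036,0.0041,0,0,0,0,0.3,0.0036,0.0041,0.01,0,0,0,0.3,0.0036,0.0041,0.02,0,0,0,0.3,0.0036,0.0041,0.028,0,0,0,0.3,0.0036,0.0041,0.034,0,0,0,0.3,0.0036,0.0041,0.038,0,0,0,0.3,0.0036,0.0041,0.038,0,0,0,0.3,0.0036,0.0041,0.038,0,0,0,0.3],
)

```text
clock: 6.43
eef_pos: [481.4, 226.4, 206.5]
tcp_rot: [-3.141, -0.0, 2.017]
contact_force: [0.1, 0.3, -3.7]
opening: 0.631
```

No contact inside the rim, so I continue down.

Emit:
drive_tool(
  targets=[0,0,0.003,0,0,0,0.3,0,0,0.006,0,0,0,0.3,0,0,0.009,0,0,0,0.3,0,0,0.011,0,0,0,0.3,0,0,0.011,0,0,0,0.3],
)

```text
clock: 6.85
eef_pos: [481.3, 226.4, 195.4]
tcp_rot: [-3.141, -0.0, 2.017]
contact_force: [-0.1, -0.2, -4.1]
opening: 0.634
```

Emit:
drive_tool(
  targets=[0,0,0.002,0,0,0,0.3,0,0,0.0035,0,0,0,0.3,0,0,0.0045,0,0,0,0.3,0,0,0.0045,0,0,0,0.3,0,0,0.0045,0,0,0,0.3],
)

```text
clock: 7.27
eef_pos: [481.6, 226.6, 192.2]
tcp_rot: [3.141, -0.0, 2.017]
contact_force: [-3.2, -0.9, 7.1]
opening: 0.632
```

Seated with about 10 N of down-force. Twisting anticlockwise.

Emit:
drive_tool(
  targets=[0,0,0,0,0,0,0.2,0,0,0,0,0,0,0.2,0,0,0,0,0,-0.05,0.2,0,0,0,0,0,-0.12,0.2,0,0,0,0,0,-0.2,0.2,0,0,0,0,0,-0.28,0.2,0,0,0,0,0,-0.36,0.2,0,0,0,0,0,-0.44,0.2,0,0,0,0,0,-0.52,0.2,0,0,0,0,0,-0.6,0.2,0,0,0,0,0,-0.68,0.2,0,0,0,0,0,-0.68,0.2],
  force=110,
)

```text
clock: 8.27
eef_pos: [481.9, 226.7, 192.4]
tcp_rot: [3.141, 0.001, 2.702]
contact_force: [-2.4, -1.4, 7.8]
opening: 0.629
```

```bash
python3 -c "
from rig import sense
s=sense();print(s['wrist_torque'],s['contact_force'],s['qpos'],s['eef_pos'],s['tcp_rot'])"
```

```text
[-0.05861364  0.40661259  0.04854164] [-2.4441675  -1.37226267  7.82465762] [ 4.36869019e-01  3.48881187e-01  1.92837377e+00  1.43364705e-04
  8.63197692e-01 -6.94185203e-01] [481.87084085 226.70295878 192.40458957] [3.14064671e+00 6.45507854e-04 2.70175712e+00]
```

Emit:
drive_tool(
  targets=[0,0,0,0,0,-0.07,0.2,0,0,0,0,0,-0.15,0.2,0,0,0,0,0,-0.23,0.2,0,0,0,0,0,-0.31,0.2,0,0,0,0,0,-0.39,0.2,0,0,0,0,0,-0.44,0.2,0,0,0,0,0,-0.44,0.2,0,0,0,0,0,-0.44,0.2],
)

```text
clock: 8.93
eef_pos: [481.5, 226.3, 192.2]
tcp_rot: [-3.141, 0.0, 3.137]
contact_force: [-4.0, -2.7, 7.5]
opening: 0.628
```

Run:
```python
from h import *
s=sense();print(s['wrist_torque'],s['contact_force'],s['eef_pos'],s['tcp_rot'])
f=grab_frame("wrist")["color"];g=grab_frame("scene");u,v=proj(g,[481,226,110]).astype(int)
a=cv2.resize(f[60:320,190:450],(400,400));b=cv2.resize(g["color"][v-45:v+45,u-45:u+45],(400,400),interpolation=cv2.INTER_CUBIC)
cv2.imwrite("pics/t1.png",np.hstack([a,b]))
```

```text
[-0.38245325  0.64227694  0.02730675] [-4.02045863 -2.69007406  7.51733692] [481.49411645 226.31174457 192.17975035] [-3.14128582e+00  1.36581365e-05  3.13734158e+00]
```

View pics/t1.png

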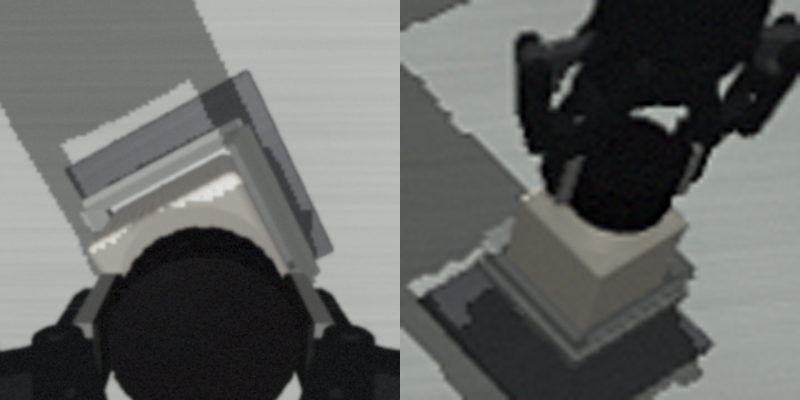

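The jar is seated in the pocket, square with it, and did not turn with the gripper. Lifting a few millimetres and watching the force.

Emit:
drive_tool(
  targets=[0,0,-0.001,0,0,0,0.2,0,0,-0.002,0,0,0,0.2,0,0,-0.003,0,0,0,0.2,0,0,-0.003,0,0,0,0.2],
)

```text
clock: 9.37
eef_pos: [481.7, 226.4, 194.6]
tcp_rot: [3.142, 0.001, 3.137]
contact_force: [-0.7, -1.7, 0.3]
opening: 0.628
```

Emit:
drive_tool(
  targets=[0,0,-0.001,0,0,0,0.2,0,0,-0.0025,0,0,0,0.2,0,0,-0.004,0,0,0,0.2,0,0,-0.004,0,0,0,0.2],
)

```text
clock: 9.7
eef_pos: [481.7, 226.5, 198.6]
tcp_rot: [3.142, 0.0, 3.137]
contact_force: [-0.8, -0.9, 0.1]
opening: 0.629
```

Only the cap's weight is on the wrist, so it is free. Lifting to a gap of about 2 cm.

Emit:
drive_tool(
  targets=[0,0,-0.005,0,0,0,0.2,0,0,-0.011,0,0,0,0.2,0,0,-0.017,0,0,0,0.2,0,0,-0.022,0,0,0,0.2,0,0,-0.025,0,0,0,0.2,0,0,-0.025,0,0,0,0.2,0,0,-0.025,0,0,0,0.2,0,0,-0.025,0,0,0,0.2,0,0,-0.025,0,0,0,0.2],
)

```text
clock: 10.45
eef_pos: [481.4, 226.4, 223.1]
tcp_rot: [-3.141, -0.0, 3.137]
contact_force: [-0.6, 0.5, -1.6]
opening: 0.623
```

Run:
```python
from h import *
s=sense();print(s['contact_force'],s['eef_pos'],s['tcp_rot'],s['opening'],abs(s['qvel']).max())
f=grab_frame("wrist")["color"];g=grab_frame("scene");u,v=proj(g,[481,226,110]).astype(int)
a=cv2.resize(f[60:320,190:450],(400,400));b=cv2.resize(g["color"][v-50:v+40,u-45:u+45],(400,400),interpolation=cv2.INTER_CUBIC)
cv2.imwrite("pics/e1.png",np.hstack([a,b]))
```

```text
[-0.62140437  0.5026965  -1.58165581] [481.39669284 226.40110274 223.13236998] [-3.14141342e+00 -4.16960223e-04  3.13673116e+00] 0.6233135478054009 0.001855303391925004
```

View pics/e1.png

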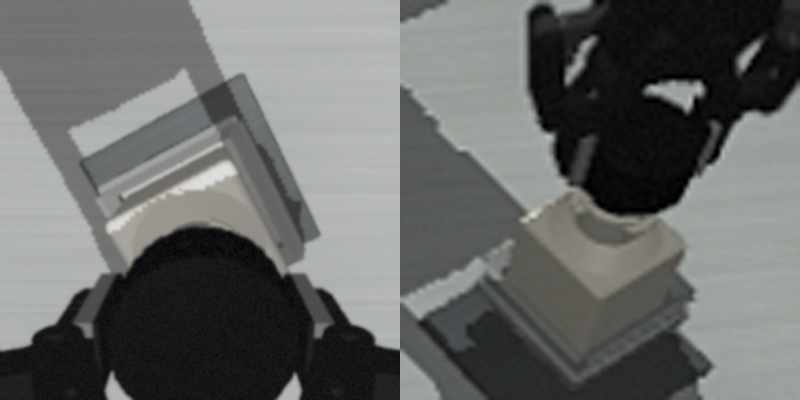

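The cap is held level above the jar and the neck shows beneath it. The jar is still in the pocket. Handing in.

```bash
python3 -c "
from rig import sign_off
print(sign_off())"
```

```text
the job is handed in; nothing more can be done
None
```

The job is done and handed in at about 10.5 s on the robot's clock. No verdict was reported. I picked the jar up by its cap and lowered it into the pocket, then twisted the cap 1.12 rad anticlockwise and lifted it about 31 mm.

- **Cap:** The gripper held it still and level over the jar, by calculation about 2 cm above the neck. The vertical force on the wrist was −1.6 N, closer to the cap alone (about 0.6 N) than to cap and jar together (about 3.5 N).
- **Jar:** The final pictures showed it seated square in the pocket with its neck visible under the cap. I did not measure its distance from the pocket centre or its tilt at the end.
- **Cap rotation:** I did not measure the cap's turn on the neck directly. I take it as free because it lifted off and left the jar behind.
- **Disagreement:** The top camera put the stand's centre about 3–5 mm lower in y than the wrist and scene cameras did. I followed those two, and the jar went in without touching the rim.
- **Bystanders:** I carried the jar well above them and felt no unexpected contact, but I did not measure their positions again afterwards.

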